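Clamp a portafilter in the service stand with its spoked wheel

TASK

Set the portafilter flat on the clamp stand between the two jaws, with its handle pointing out over the stand's near edge, and let go of it. Then close the clamp by pushing the spokes of its wheel round counter-clockwise (seen from above), one spoke after another, until the portafilter is held firmly between the rubber pads; do it by feel and gently, without forcing the wheel once it has tightened and without pushing the moving jaw by hand. Leave the tumbler, tamper and jug where they are.

Things in the scene. Friction and masses are not known exactly. Their poses are not given: they have to be found in the camera images.
- pf_grip (a point): Grip point on the axis of the portafilter's black handle, next to its head, 28 mm above the portafilter's flat underside. The handle is 24 mm wide and high and runs straight from 40 to 162 mm from the head's axis. x points from handle to head, z up; the head's axis is 58 mm along +x. It starts upright on the table.
- pf_head (a point): Centre of the portafilter's round steel head, 22.5 mm above its flat underside; same axes as pf_grip. Head: 68 mm across, 45 mm high (a thin 72 mm collar near the top is look only).
- portafilter: The whole portafilter, about 0.5 kg, balance point about 16 mm from the head's axis on the handle side. Origin under the head's centre at the underside; x from handle to head, z up.
- stand: Fixed clamp stand: dark steel base plate 20 mm thick, x -110 to 140, y -210 to 210 mm. Origin on the table, z up, -x is its near edge (robot side). The head belongs at x = 0 (within 30 mm), on the plate between the jaws, handle towards -x.
- guard (a point): Centre of the clear guard plate over the far half of the wheel; axes as the stand. It covers stand x 20 to 140, y -25 to 225, z 122 to 128 mm, on two posts at x = 130. Spokes pass under it, fingers cannot. The nearer half of the wheel (x below 20 mm) is open from above.
- fence: Fixed jaw: aluminium block, 70 mm long in x, 45 mm high, with a rubber pad (8 mm thick, 66 mm long) towards +y on a brass set screw that sticks out at the back. Origin at the foot of the pad's face when the pad is fully back; axes as the stand. How far the pad stands out from there, 0 to 14 mm to +y, differs each time and is not measured; it stays put.
- jaw: Moving jaw, aluminium; its rubber pad faces the fence and gives 1 mm at 25 N. Origin at the foot of the pad's face, stand x = 0; axes as the stand; 60 mm in x, 45 high, 20 mm to +y. Slides to -y, 13.5 mm per radian of the wheel, pushing the portafilter along the plate until both pads bear on its head. 99 to 126 mm open at the start. Stays where left.
- wheel: The capstan, on an upright axis at stand x = 0, y = 100 mm. Origin on the axis at the spokes' centre-line height, 100 mm above the table. Four level steel spokes, 12 mm thick, along its +x, +y, -x, -y, each with a red ball (13 mm radius) 108 mm out. Counter-clockwise from above closes the jaw; 2.3 to 4.3 rad are needed, more than the open half allows one spoke. Stays where left.
- hub (a point): Centre of the wheel's hub (24 mm radius), same point as the wheel's origin. Below it a pedestal, 26 mm radius, up to 82 mm high; otherwise the space under the spokes is free down to the rack bar (44 mm above the table).
- spoke (a point): Point on the wheel's +x spoke 85 mm from the axis, a good radius to push at (axes as the wheel). There a sideways push of 3 to 5 N turns the wheel; once both pads bear it rises by about 0.6 N per mm of push; at 7 to 9 N the clamp is firm: stop. Over about 11 N the jaw (over 55 N) marks the portafilter. When the push stops short of tight, the force dies away.
- tumbler: Bystander: clear drinking glass, 72 mm across, 95 mm high; origin under its centre.
- tamper: Bystander: steel tamper standing on its 58 mm disc, 90 mm high; origin under its centre.
- jug: Bystander: steel milk jug, 84 mm across, 100 mm high with a handle; origin under its centre.
There are look-alikes about, which are no part of the job. What is shaped like the portafilter but orange or red is not meant.

How it is judged:
By the outcome, as a careful person would: the job done as asked, in the order asked, and still so for the second after the job is handed in, with the robot touching nothing.
It also fails if it takes over 72 s, if anything falls off the work surface, if the arm or the gripper's body presses on something with over 40 N, if the wrist force passes 120 N, or if a joint passes its speed limit or range.

ROBOT

A 6-joint arm with a two-finger parallel gripper is mounted at the origin on the work surface. World frame = base frame: x ahead of the robot, y to its left, z up, the work surface at z = 0. Lengths are in m, angles in degrees, forces in N, time in s.
With the tool pointing down it reaches from about 0.275 to 0.85 m from the base axis. Payload 5.2 kg.
Tool frame: the origin (TCP) lies on the mounting face of the last link; the fingertips stand 173 mm ahead of it and the grasp point (between the pads) lies 155 mm ahead of it; y points along the fingers, x is the direction in which the jaws open and shut, and the axes are right-handed (so a half turn about y gives the same grasp; the last joint's range is limited). The gripper opens to 85 mm and grips with 20 to 120 N. Pads are 22 mm wide; open, the fingers measure 114 mm over their backs; the gripper's body (76 mm by 85 mm) begins 54 mm behind the grasp point. The pads swing forward as they close: fully open they stand 13 mm farther back than shut.
Start: joints at [56.963, 14.817, 87.949, -0, 77.235, -11.62], TCP at [0.201, 0.512, 0.405] pointing down, gripper open.
Joint ranges: [-179.93, 179.93], [-52.35, 119.4], [10.71, 147.94], [-69.91, 249.91], [12.55, 155.21], [-178.61, 178.61]. Speed limits (degrees/s): [147.25, 147.25, 180, 180, 180, 180].

INTERFACE

Orientations are given as [roll, pitch, yaw] about the fixed x, y, z axes, in that order (R = Rz(yaw) Ry(pitch) Rx(roll)).
In Python, from station import * gives the robot as it stands. The module is installed in compiled form; this text tells all that it offers.
- The arm moves only by the tool step_arm, never from a script. Its argument "targets" is a list of rows, each a list of 4 numbers: the shift along the world's x, y, z in units of 100 mm (1.0 is 100 mm), then the turn about the world's z in units of 30 degrees (1.0 is 30 degrees). A call has 1 to 8 rows; each row is the pose to reach, as a shift and turn from the pose commanded when the call began; what a row does not reach only later rows make up. A row lasts 1/10 s, in which the tool goes at most 50 mm and 8.59 degrees, less where a joint would pass 70% of its speed; a pose out of reach is approached as far as the arm can. A call with a number of a shift or a turn outside -1 to 1 is refused whole. A call with a gripper value outside its range is refused whole. "gripper" is the gripper command: -1 is shut, 1 is fully open, values between are in proportion, set as the call begins (left out, the last holds). The fingers move at their own pace and stop on an object; "grip_force" is the grip in N (left out, the last holds). Time passes only in rows, so rows that repeat a pose let the fingers close. It gives the time, the measured TCP pose, the force and the opening at its end, in the units of the state.
- observe(): the state, without advancing time (a new reading comes with each control period).
- read_camera(name): name is "scene" or "top"; returns (picture, depth): 420x560x3 uint8, red, green, blue; 420x560 float32, m along the optical axis (not along the pixel's ray), 0 where there is no reading.
- calibration(name): a dict with "vfov" (degrees; the focal length in pixels is half the picture's height over the tangent of half this angle, whatever the lens; pixels are square), "cx", "cy" (the principal point, pixels), "rvec" (rotation vector, rad) and "tvec" (3), from world to camera coordinates, as OpenCV has them. Camera axes: x right, y down, z forward; pixel columns grow to the right and rows downward; lengths in m; the calibration is good to about 2 mm. A picture is of the moment at which its call begins. calibration takes no time and is no camera call.
- job_done(): hands the job in, once; it reports no verdict.
The state is a dict: "time": time; "qpos": joint angles; "joint_vel": joint speeds; "joint_efforts": joint torques, N m; "tcp_pos": TCP position; "eef_rot": TCP orientation; "ft_force": force on the tool from outside, world axes, zero at the start; "moment": the same for the moment, N m; "opening": finger opening in m.
Only numpy, scipy, OpenCV 4.12 (cv2) and the standard library are available. Lean on these libraries where they do the work, as an engineer would, in place of code of your own. Each camera call takes 0.05 s, during which the arm holds its last target. There are 200 camera calls.

## Working session

There is one attempt and no reset: what is moved stays moved. The work goes in short steps, Python scripts to look and compute and a tool call to move; the robot and the scene stay as the last step left them, time stands still between calls to the robot, and variables do not carry over. Pictures are saved under pics/ and viewed, about 8 in all and at most 12, crops included, and the job is handed in when it is done.

Besides the shell and the picture viewer there is one more tool, called as name(argument=value, ...) on one line, values as JSON. step_arm: Moves the arm, as the interface text tells. Its arguments: {"type":"object","properties":{"targets":{"type":"array","items":{"type":"array","items":{"type":"number","minimum":-1,"maximum":1}}},"gripper":{"type":"number"},"grip_force":{"type":"number"}},"required":["targets"]}

```bash
mkdir -p pics; cat > h.py <<'E'
from station import *
import numpy as np, cv2
def snap(n):
    p,d=read_camera(n); np.savez(''+n+'.npz',p=p,d=d); return p,d
def load(n):
    z=np.load(''+n+'.npz'); return z['p'],z['d']
def cam(n):
    c=calibration(n); f=210/np.tan(np.radians(c['vfov']/2)); R=cv2.Rodrigues(np.array(c['rvec'],float))[0]
    return f,c['cx'],c['cy'],R,np.array(c['tvec'],float).ravel()
def px(n,u,v,d=None,z=None):
    f,cx,cy,R,t=cam(n); r=np.array([(u-cx)/f,(v-cy)/f,1.]); o=-R.T@t; w=R.T@r
    s=d if z is None else (z-o[2])/w[2]
    return o+s*w
def proj(n,P):
    f,cx,cy,R,t=cam(n); q=R@np.array(P)+t; return q[0]/q[2]*f+cx,q[1]/q[2]*f+cy
def save(p,name,crop=None,k=1):
    if crop: u0,v0,u1,v1=crop; p=p[v0:v1,u0:u1]
    p=cv2.resize(p,None,fx=k,fy=k,interpolation=cv2.INTER_CUBIC); cv2.imwrite('pics/'+name,p[:,:,::-1])
E
python3 - <<'E'
from h import *
ps=[snap(n)[0] for n in('scene','top')]
save(ps[0],'s0.png',k=1.4);save(ps[1],'t0.png',k=1.4)
for n in('scene','top'):print(calibration(n))
print(observe())
E
```

```text
{'vfov': 42.8001129805576, 'cx': 279.93933609759523, 'cy': 203.7309376088568, 'rvec': array([ 2.00246222,  1.28192096, -0.58477357]), 'tvec': array([-0.19493355, -0.2022776 ,  1.97140709])}
{'vfov': 45.53453870591495, 'cx': 280.18042658154906, 'cy': 214.14101962388796, 'rvec': array([ 2.21529397, -2.15398305,  0.07432435]), 'tvec': array([-0.00648849,  0.5079898 ,  1.57344834])}
{'time': 0.1, 'qpos': array([ 5.69630356e+01,  1.48557642e+01,  8.80055482e+01,  1.01901850e-03,
        7.72372220e+01, -1.16182051e+01]), 'joint_vel': array([-0.02615011, -0.10629882, -0.09157575, -0.05070216, -0.0658433 ,
       -0.07419176]), 'joint_efforts': array([ 3.77646735e-03, -4.46966958e+01, -2.91250151e+01, -3.44171995e-04,
        6.14520453e-03, -1.79058918e-05]), 'tcp_pos': array([0.20070029, 0.51185665, 0.40394601]), 'eef_rot': array([-89.97918313,   0.09631544,  68.58103222]), 'ft_force': array([ 0.08929906,  0.30471203, -0.12167104]), 'moment': array([-0.00024636,  0.05298363,  0.03373754]), 'opening': 0.08530765802055507}
```

View pics/t0.png

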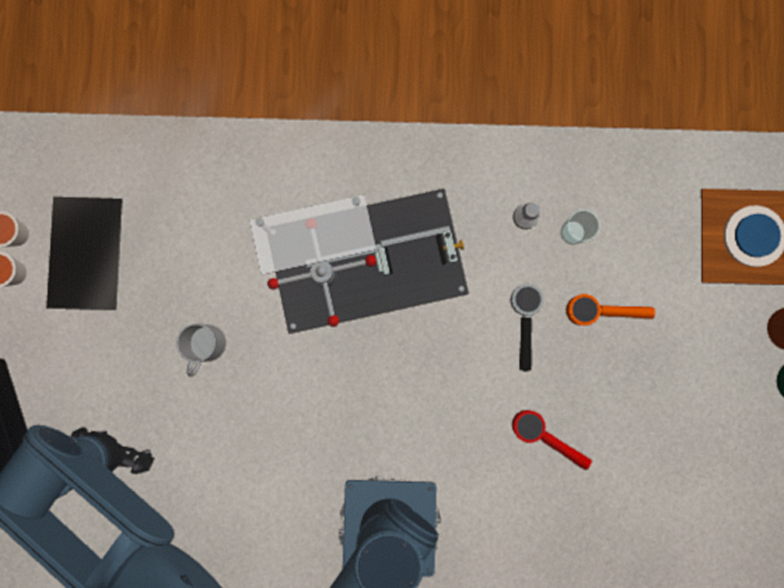

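View pics/s0.png

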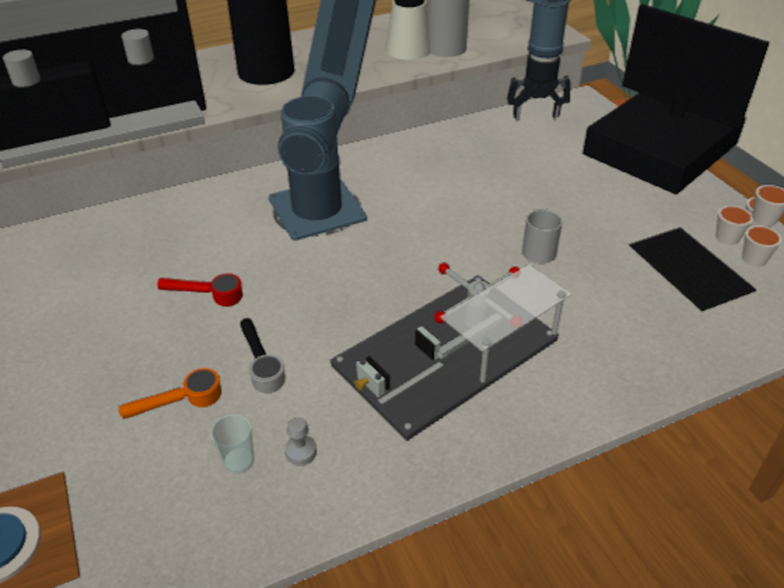

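Candidates (in the top view, enlarged 1.4x): the steel head with black handle at (527,300) fits the description. The orange one at (584,310) and the red one at (529,426) are look-alikes. I'll check the choice in a crop.

```bash
python3 - <<'E'
from h import *
p,d=load('top'); 
a=cv2.resize(p[125:245,175:345],None,fx=4.6,fy=4.6,interpolation=cv2.INTER_CUBIC)
save(p,'stand.png',(175,125,345,245),4.6); save(p,'pf.png',(350,195,450,270),6)
E
```

```text
(no output)
```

View pics/stand.png

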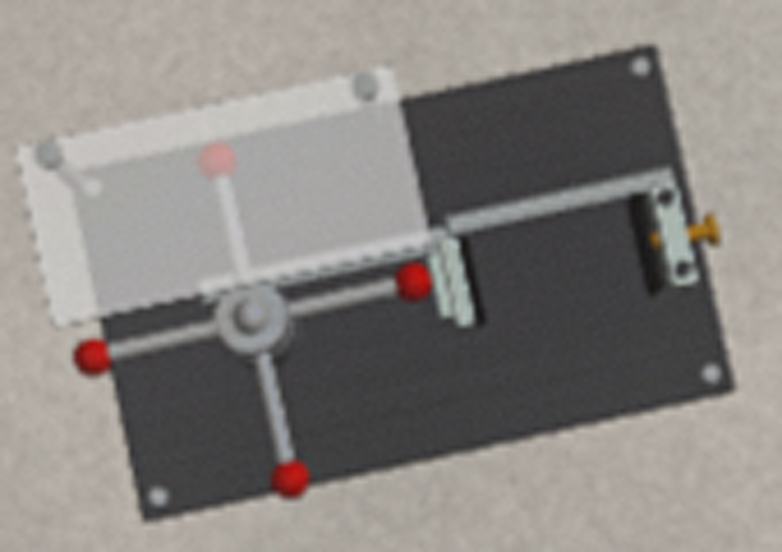

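View pics/pf.png

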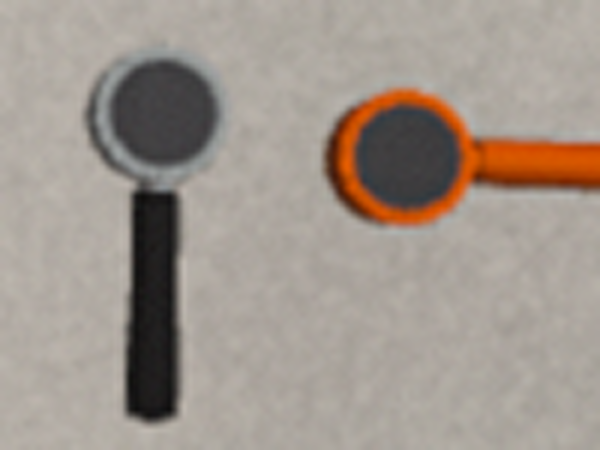

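The steel head with the black handle is confirmed, at crop (158,117). The handle runs down to (152,415). Stand corners are at crop (143,520), (733,390) and (655,47). The hub is at (252,313) and the balls at (92,356), (291,478) and (414,282).

```bash
cat >> h.py <<'E'
def S(u,v,z): return px('top',u/4.6+175,v/4.6+125,z=z)
def F(u,v,z): return px('top',u/6+350,v/6+195,z=z)
E
python3 - <<'E'
from h import *
np.set_printoptions(precision=4,suppress=True)
A,B,C=S(143,520,.02),S(733,390,.02),S(655,47,.02)
ey=(A-B)[:2]; ex=(C-B)[:2]
print(A,B,C,np.linalg.norm(ey),np.linalg.norm(ex))
yaw1=np.degrees(np.arctan2(-ey[0],ey[1])); yaw2=np.degrees(np.arctan2(ex[1],ex[0])); 
hub=S(252,313,.11); hub2=S(252,313,.10)
balls=[S(92,356,.1),S(291,478,.1),S(414,282,.1),S(217,160,.1)]
bc=(balls[0]+balls[2])/2; print('yaw',yaw1,yaw2,'hub',hub,bc,(balls[1]+balls[3])/2)
c=(A+C)/2; th=np.radians((yaw1*2+yaw2)/3); X=np.array([np.cos(th),np.sin(th)]);Y=np.array([-X[1],X[0]])
O=c[:2]-.015*X; print('O',O,'pred hub',O+.1*Y,'th',np.degrees(th))
L=lambda P:np.array([(P[:2]-O)@X,(P[:2]-O)@Y])
for n,P in dict(b0=balls[0],b1=balls[1],b2=balls[2],b3=balls[3],hub=hub2,jaw1=S(480,322,.065),jaw2=S(462,238,.065),f1=S(652,293,.065),f2=S(632,195,.065)).items(): print(n,L(P))
d=load('top')[1]
print('depths', d[int(117/6+195),int(158/6+350)], d[int(300/6+195),int(154/6+350)])
h=F(158,117,.045);e=F(152,415,.035);s=F(156,192,.035);print('pf',h,s,e,np.linalg.norm(h-e),'yaw',np.degrees(np.arctan2(*(h-e)[[1,0]])),np.degrees(np.arctan2(*(s-e)[[1,0]])))
# depth cloud of black handle
f,cx,cy,R,t=cam('top'); p,_=load('top')
vv,uu=np.mgrid[225:268,368:385]; m=p[225:268,368:385].max(2)<60
P=np.array([px('top',u,v,d=d[v,u]) for u,v in zip(uu[m],vv[m])]);print(len(P),np.median(P,0),P.min(0),P.max(0))
P=P[P[:,2]>.02]; k=np.polyfit(P[:,0],P[:,1],1);print('handle yaw',np.degrees(np.arctan(k[0])),np.polyval(k,h[0]))
E
```

```text
[0.4254 0.2401 0.02  ] [ 0.5265 -0.1639  0.02  ] [ 0.7651 -0.1045  0.02  ] 0.41642401093098297 0.24585889684016454
yaw 14.049591877874313 13.968784512871048 hub [0.5608 0.1606 0.11  ] [0.558  0.1608 0.1   ] [0.5585 0.1604 0.1   ]
O [0.5807 0.0641] pred hub [0.5565 0.1612] th 14.022656089539892
b0 [0.0002 0.2077]
b1 [-0.1063  0.0969]
b2 [ 0.0025 -0.0092]
b3 [0.1097 0.1007]
hub [0.0054 0.0992]
jaw1 [-0.0289 -0.0466]
jaw2 [ 0.0293 -0.047 ]
f1 [-0.0347 -0.1639]
f2 [ 0.0332 -0.1654]
depths 1.5561881 1.5618421
pf [ 0.5134 -0.2927  0.045 ] [ 0.4747 -0.2941  0.035 ] [ 0.3585 -0.2937  0.035 ] 0.15515219782351578 yaw 0.3902648897244691 -0.1835526458123452
272 [ 0.4151 -0.2909  0.0381] [ 0.359  -0.3021  0.0219] [ 0.475  -0.28    0.0482]
handle yaw -0.28999084635141836 -0.29135904311030103
```

step_arm(targets=[[0.3,-1,0,0.1],[0.3,-1,0,0.1],[0.3,-1,0,0.1]], gripper=0.3, grip_force=80)

```text
time: 0.4
tcp_pos: [0.2311, 0.4083, 0.4039]
eef_rot: [-90.0, 0.2, 71.5]
ft_force: [-0.3, 0.5, 0.1]
opening: 0.0556
```

step_arm(targets=[[0.3,-1,0,0.1],[0.3,-1,0,0.1],[0.3,-1,0,0.1]])

```text
time: 0.7
tcp_pos: [0.2616, 0.3087, 0.4044]
eef_rot: [-90.0, 0.1, 74.3]
ft_force: [-0.4, -0.1, 0.3]
opening: 0.0556
```

step_arm(targets=[[0.3,-1,0,0.1],[0.3,-1,0,0.1],[0.3,-1,0,0.1]])

```text
time: 1.0
tcp_pos: [0.2922, 0.2087, 0.4047]
eef_rot: [-90.1, 0.1, 77.2]
ft_force: [0.1, 1.6, 0.0]
opening: 0.0557
```

step_arm(targets=[[0.3,-1,0,0.1],[0.3,-1,0,0.1],[0.3,-1,0,0.1]])

```text
time: 1.3
tcp_pos: [0.3226, 0.1084, 0.405]
eef_rot: [-90.1, 0.1, 80.2]
ft_force: [1.1, 1.2, 0.3]
opening: 0.0553
```

step_arm(targets=[[0.3,-1,0,0.1],[0.3,-1,0,0.1],[0.3,-1,0,0.1]])

```text
time: 1.6
tcp_pos: [0.3527, 0.0087, 0.405]
eef_rot: [-90.1, 0.1, 83.2]
ft_force: [1.0, 0.2, 0.4]
opening: 0.0557
```

step_arm(targets=[[0.3,-1,0,0.1],[0.3,-1,0,0.1],[0.3,-1,0,0.1]])

```text
time: 1.9
tcp_pos: [0.3829, -0.0907, 0.4048]
eef_rot: [-90.1, 0.1, 86.4]
ft_force: [-0.7, 0.2, -0.2]
opening: 0.0555
```

step_arm(targets=[[0.3,-1,0,0.1],[0.3,-1,0,0.1],[0.3,-1,0,0.1],[0.3,-1,0,0.1]])

```text
time: 2.3
tcp_pos: [0.4117, -0.1873, 0.4041]
eef_rot: [-89.9, -0.1, 89.5]
ft_force: [-0.3, 0.5, 0.5]
opening: 0.0555
```

step_arm(targets=[[0.43,-1,-0.4,0],[0.43,-1,-0.8,0],[0.43,-1,-1,0],[0.43,-1,-1,0]])

```text
time: 2.7
tcp_pos: [0.4538, -0.2863, 0.299]
eef_rot: [-89.6, -0.4, 89.6]
ft_force: [-0.9, 1.1, -0.9]
opening: 0.0558
```

```bash
python3 - <<'E'
from h import *
p,_=snap('top'); q,_=snap('scene'); o=observe(); print(o['tcp_pos'],o['eef_rot'])
a=cv2.resize(p[180:280,330:450],(480,400),interpolation=cv2.INTER_CUBIC)
u,v=map(int,proj('scene',[.47,-.29,.1])); b=cv2.resize(q[max(v-60,0):v+60,u-60:u+36],(320,400),interpolation=cv2.INTER_CUBIC)
save(np.hstack([a,b]),'g1.png')
E
```

```text
[ 0.45403803 -0.28569317  0.30333   ] [-89.82247091  -0.22437584  89.63911427]
```

View pics/g1.png

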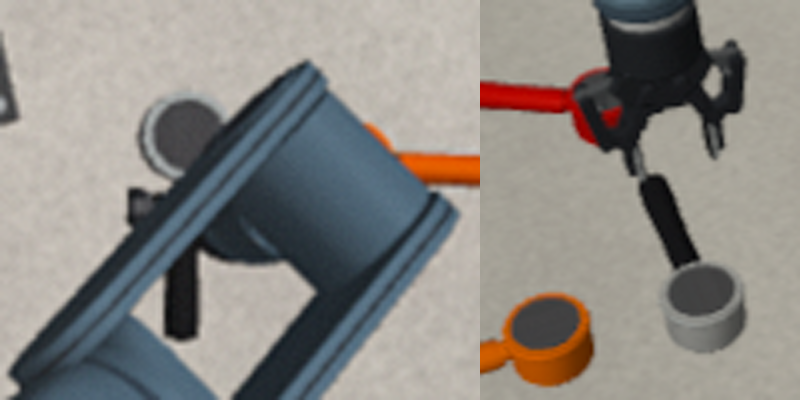

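The gripper hangs over the handle next to the head, so I'll descend and grip.

step_arm(targets=[[0,-0.06,-0.4,0],[0,-0.06,-0.7,0],[0,-0.06,-0.9,0],[0,-0.06,-0.9,0]])

```text
time: 3.2
tcp_pos: [0.4536, -0.2914, 0.2146]
eef_rot: [-89.9, -0.1, 89.7]
ft_force: [-0.5, 0.3, 0.5]
opening: 0.0554
```

step_arm(targets=[[0,0,-0.2,0],[0,0,-0.28,0],[0,0,-0.28,0],[0,0,-0.28,0]])

```text
time: 3.6
tcp_pos: [0.4543, -0.2938, 0.1883]
eef_rot: [-90.1, 0.1, 89.6]
ft_force: [0.6, -0.3, 0.3]
opening: 0.0554
```

step_arm(targets=[[0,0,0,0],[0,0,0,0],[0,0,0,0],[0,0,0,0],[0,0,0,0],[0,0,0,0]], gripper=-1, grip_force=90)

```text
time: 4.2
tcp_pos: [0.454, -0.2943, 0.1877]
eef_rot: [-90.1, 0.1, 89.6]
ft_force: [-1.2, 1.4, 5.7]
opening: 0.0223
```

step_arm(targets=[[0,0,0.1,0],[0,0,0.4,0],[0,0,0.7,0],[0,0,1,0],[0,0,1,0]])

```text
time: 4.7
tcp_pos: [0.4547, -0.2948, 0.2907]
eef_rot: [-90.3, 0.3, 89.6]
ft_force: [0.8, -0.4, -5.5]
opening: 0.0227
```

step_arm(targets=[[0.1,0.15,0.1,0.05],[0.2,0.4,0.2,0.1],[0.3,0.65,0.25,0.15],[0.3,0.9,0.25,0.2],[0.3,0.9,0.25,0.2]])

```text
time: 5.2
tcp_pos: [0.4829, -0.2005, 0.3098]
eef_rot: [-89.8, -0.3, 95.8]
ft_force: [-0.1, 0.3, -4.9]
opening: 0.0222
```

step_arm(targets=[[0.1,0.2,0,0.05],[0.25,0.5,0,0.1],[0.4,0.8,0,0.2],[0.45,1,0,0.25],[0.45,1,0,0.28],[0.45,1,0,0.28]])

```text
time: 5.8
tcp_pos: [0.5284, -0.1038, 0.3103]
eef_rot: [-89.9, -0.1, 104.1]
ft_force: [-0.1, -1.3, -5.6]
opening: 0.0221
```

```bash
python3 - <<'E'
from h import *
o=observe(); print(o['tcp_pos'],o['eef_rot'],o['opening'],o['ft_force'])
q,_=snap('scene');save(q,'c1.png',(200,120,440,320),3)
E
```

```text
[ 0.52835124 -0.10376454  0.31032139] [-8.98521228e+01 -6.37452990e-02  1.04051932e+02] 0.02214595016059444 [-0.07401638 -1.29972486 -5.60521899]
```

View pics/c1.png

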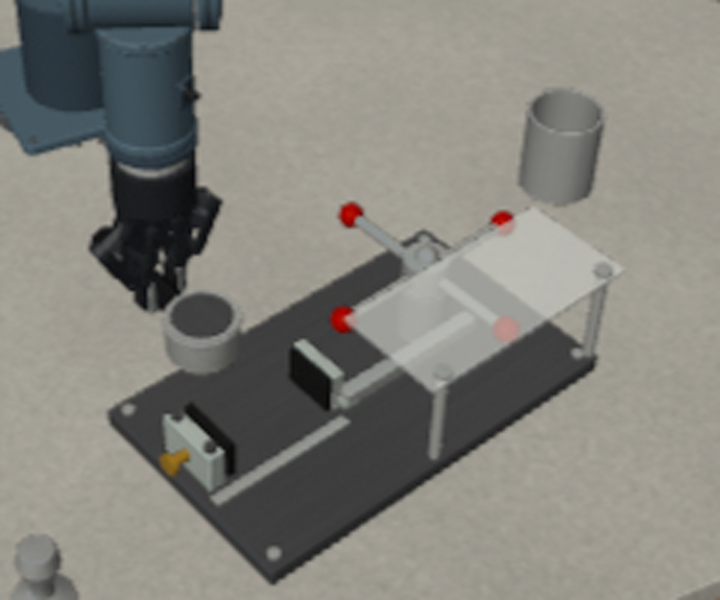

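The portafilter hangs level; its head shows at crop (203,330). Next I move over the gap and lower it.

step_arm(targets=[[0.05,0.25,0,0],[0.08,0.47,0,0],[0.08,0.47,-0.15,0],[0.08,0.47,-0.4,0],[0.08,0.47,-0.6,0],[0.08,0.47,-0.6,0]])

```text
time: 6.45
tcp_pos: [0.5352, -0.0577, 0.2486]
eef_rot: [-89.6, -0.2, 103.9]
ft_force: [-1.1, 0.6, -6.2]
opening: 0.0223
```

step_arm(targets=[[0,0,-0.15,0],[0,0,-0.25,0],[0,0,-0.33,0],[0,0,-0.38,0],[0,0,-0.38,0]])

```text
time: 6.95
tcp_pos: [0.5366, -0.0571, 0.2133]
eef_rot: [-89.9, -0.0, 104.0]
ft_force: [0.2, 0.4, -5.7]
opening: 0.0223
```

step_arm(targets=[[0,0,-0.03,0],[0,0,-0.04,0],[0,0,-0.04,0]])

```text
time: 7.25
tcp_pos: [0.5369, -0.0569, 0.2098]
eef_rot: [-90.0, 0.0, 104.0]
ft_force: [-0.3, 0.1, -5.0]
opening: 0.0222
```

step_arm(targets=[[0,0,-0.01,0],[0,0,-0.015,0],[0,0,-0.015,0]])

```text
time: 7.55
tcp_pos: [0.5368, -0.057, 0.2082]
eef_rot: [-90.0, 0.0, 104.0]
ft_force: [-0.0, -0.4, -5.3]
opening: 0.0222
```

step_arm(targets=[[0,0,-0.01,0],[0,0,-0.01,0],[0,0,-0.01,0]])

```text
time: 7.85
tcp_pos: [0.5368, -0.057, 0.2078]
eef_rot: [-90.0, 0.0, 104.0]
ft_force: [-4.2, -0.8, 4.9]
opening: 0.0221
```

step_arm(targets=[[0,0,-0.01,0],[0,0,-0.01,0],[0,0,-0.01,0]])

```text
time: 8.15
tcp_pos: [0.5367, -0.057, 0.2076]
eef_rot: [-90.0, 0.0, 104.0]
ft_force: [-7.2, 0.5, 12.2]
opening: 0.0222
```

It is on the plate. I release and rise.

step_arm(targets=[[0,0,0,0],[0,0,0,0],[0,0,0,0],[0,0,0,0],[0,0,0,0]], gripper=0.3)

```text
time: 8.65
tcp_pos: [0.5369, -0.057, 0.206]
eef_rot: [-90.0, -0.0, 104.0]
ft_force: [-0.6, -0.2, -0.1]
opening: 0.0556
```

step_arm(targets=[[0,0,0.3,0],[0,0,0.7,0],[0,0,1,0],[0,0,1,0]])

```text
time: 9.05
tcp_pos: [0.5384, -0.0574, 0.3108]
eef_rot: [-90.4, 0.3, 104.0]
ft_force: [0.6, -0.1, -0.3]
opening: 0.0556
```

step_arm(targets=[[0,0.5,0.4,0],[-0.3,1,0.4,0],[-0.5,1,0.4,0],[-0.5,1,0.4,0]], gripper=-1)

```text
time: 9.45
tcp_pos: [0.4837, 0.0455, 0.3456]
eef_rot: [-89.8, -0.1, 104.2]
ft_force: [0.6, -0.1, -0.3]
opening: 0.0003
```

```bash
python3 - <<'E'
from h import *
o=observe(); print(o['tcp_pos'],o['eef_rot'],o['opening'],o['ft_force'],o['qpos'])
q,_=snap('scene');p,_=snap('top')
a=cv2.resize(p[125:245,210:350],(490,420),interpolation=cv2.INTER_CUBIC)
b=cv2.resize(q[180:320,230:330],(300,420),interpolation=cv2.INTER_CUBIC)
save(np.hstack([a,b]),'d1.png')
E
```

```text
[0.48369225 0.04554298 0.34557211] [-89.8266681   -0.10538889 104.17387987] 0.0002963936362185732 [ 0.57222688 -0.12218094 -0.29788902] [-7.81663957e+00  1.11956731e+01  1.01452438e+02  3.55067778e-02
  6.75520772e+01 -1.12004294e+02]
```

View pics/d1.png

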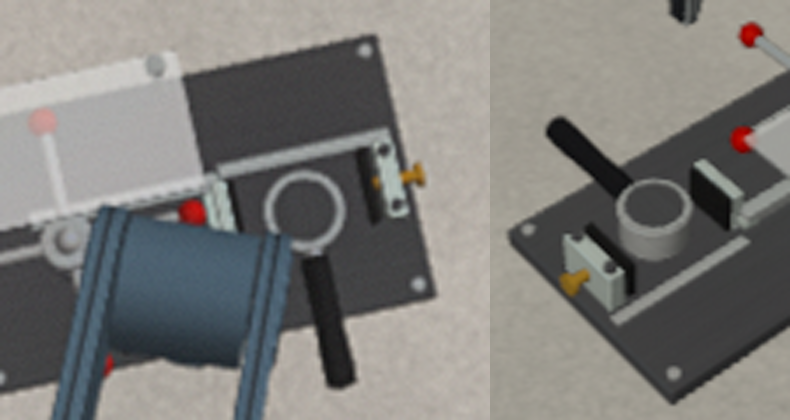

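The portafilter stands between the jaws, with its head at crop (305,210) and its handle out over the near edge. I turn the shut gripper by -180° so that it can follow the spoke without reaching the wrist limit.

step_arm(targets=[[0,0.3,0,-0.28],[0,0.6,0,-0.56],[0,0.7,0,-0.84],[0,0.7,0,-1],[0,0.7,0,-1]])

```text
time: 10.05
tcp_pos: [0.4878, 0.1126, 0.3455]
eef_rot: [-90.0, 0.0, 73.9]
ft_force: [-0.3, -0.5, 0.0]
opening: -0.0006
```

step_arm(targets=[[-0.1,0.3,0,-0.28],[-0.14,0.6,0,-0.56],[-0.14,0.6,0,-0.84],[-0.14,0.6,0,-1],[-0.14,0.6,0,-1]])

```text
time: 10.55
tcp_pos: [0.4735, 0.1725, 0.3457]
eef_rot: [-90.0, 0.0, 44.0]
ft_force: [-0.2, -0.1, -0.1]
opening: 0.0001
```

step_arm(targets=[[0,0,0,-0.28],[0,0,0,-0.56],[0,0,0,-0.84],[0,0,0,-1]])

```text
time: 10.95
tcp_pos: [0.4735, 0.1722, 0.3459]
eef_rot: [-90.0, 0.0, 13.9]
ft_force: [-0.3, 0.0, 0.1]
opening: 0.0001
```

step_arm(targets=[[0,0,0,-0.28],[0,0,0,-0.56],[0,0,0,-0.84],[0,0,0,-1]])

```text
time: 11.35
tcp_pos: [0.4735, 0.1722, 0.3459]
eef_rot: [-90.0, 0.0, -16.1]
ft_force: [0.3, 0.3, -0.8]
opening: 0.0
```

step_arm(targets=[[0,0,0,-0.28],[0,0,0,-0.56],[0,0,0,-0.84],[0,0,0,-1]])

```text
time: 11.75
tcp_pos: [0.4735, 0.1722, 0.3459]
eef_rot: [-90.0, 0.0, -46.1]
ft_force: [0.5, -0.2, 0.3]
opening: 0.0004
```

step_arm(targets=[[0,0,0,-0.28],[0,0,0,-0.56],[0,0,0,-0.84],[0,0,0,-1],[0,0,0,-1]])

```text
time: 12.25
tcp_pos: [0.4734, 0.1723, 0.346]
eef_rot: [-90.0, -0.0, -75.9]
ft_force: [-0.3, 0.0, -0.8]
opening: -0.0002
```

```bash
cat >> h.py <<'E'
W=np.array([.5577,.161]); TH=14.0
def fp(phi,gap=0,r=.082,back=.0205):  # world finger centre behind spoke at stand angle phi (deg), yaw
    a=np.radians(phi+TH); e=np.array([np.cos(a),np.sin(a)]); t=np.array([-e[1],e[0]])
    return W+r*e-(back+gap)*t, phi+TH-270
E
python3 - <<'E'
from h import *
o=observe(); print(o['tcp_pos'],o['eef_rot'],o['qpos'])
print(fp(180.8,.012))
for p in range(180,276,6): x,y=fp(p); print(p,np.round(x,4),np.round((x-fp(180)[0])*10,3),y)
E
```

```text
[0.47340249 0.17229566 0.34595025] [-9.00080934e+01 -4.55922689e-03 -7.59247756e+01] [ 7.29576907e+00  1.29118820e+01  9.91613870e+01 -5.91609650e-03
  6.79342298e+01  8.32227679e+01]
(array([0.4701185 , 0.17147521]), -75.19999999999999)
180 [0.4732 0.1611] [0. 0.] -76.0
186 [0.4736 0.1522] [ 0.005 -0.088] -70.0
192 [0.475  0.1435] [ 0.018 -0.176] -64.0
198 [0.4773 0.1349] [ 0.041 -0.261] -58.0
204 [0.4805 0.1267] [ 0.073 -0.344] -52.0
210 [0.4845 0.1188] [ 0.113 -0.423] -46.0
216 [0.4893 0.1114] [ 0.161 -0.497] -40.0
222 [0.4949 0.1045] [ 0.217 -0.566] -34.0
228 [0.5011 0.0982] [ 0.279 -0.628] -28.0
234 [0.508  0.0927] [ 0.348 -0.684] -22.0
240 [0.5154 0.0878] [ 0.422 -0.732] -16.0
246 [0.5233 0.0838] [ 0.501 -0.772] -10.0
252 [0.5315 0.0806] [ 0.584 -0.804] -4.0
258 [0.5401 0.0783] [ 0.669 -0.827] 2.0
264 [0.5488 0.0769] [ 0.756 -0.841] 8.0
270 [0.5576 0.0765] [ 0.845 -0.846] 14.0
```

step_arm(targets=[[-0.04,0.03,-0.3,0],[-0.04,0.03,-0.6,0],[-0.04,0.03,-0.8,0],[-0.04,0.03,-0.86,0],[-0.04,0.03,-0.86,0]])

```text
time: 12.75
tcp_pos: [0.4689, 0.1757, 0.2595]
eef_rot: [-90.1, 0.0, -75.9]
ft_force: [-0.4, 0.2, 0.6]
opening: 0.0001
```

step_arm(targets=[[0.02,-0.06,0,0],[0.03,-0.1,0,0],[0.03,-0.1,0,0]])

```text
time: 13.05
tcp_pos: [0.4725, 0.1654, 0.2613]
eef_rot: [-89.9, -0.0, -76.0]
ft_force: [-0.0, -0.6, 0.2]
opening: 0.0
```

step_arm(targets=[[0,-0.04,0,0],[0,-0.07,0,0],[0,-0.07,0,0]])

```text
time: 13.35
tcp_pos: [0.4718, 0.1587, 0.2604]
eef_rot: [-90.0, -0.0, -76.0]
ft_force: [-0.1, 0.7, -0.9]
opening: -0.0001
```

step_arm(targets=[[0,-0.02,0,0],[0.01,-0.04,0,0],[0.01,-0.04,0,0]])

```text
time: 13.65
tcp_pos: [0.4727, 0.1551, 0.2602]
eef_rot: [-90.0, 0.0, -76.0]
ft_force: [-1.1, 2.0, 2.3]
opening: 0.0
```

step_arm(targets=[[0,-0.02,0,0],[0.01,-0.04,0,0],[0.01,-0.04,0,0]])

```text
time: 13.95
tcp_pos: [0.4738, 0.1508, 0.2602]
eef_rot: [-90.0, -0.0, -76.0]
ft_force: [-1.7, 2.1, 0.9]
opening: 0.0001
```

step_arm(targets=[[0,-0.02,0,0],[0.01,-0.04,0,0],[0.01,-0.04,0,0]])

```text
time: 14.25
tcp_pos: [0.4749, 0.1467, 0.2602]
eef_rot: [-90.0, -0.0, -76.0]
ft_force: [-0.0, 1.0, 1.8]
opening: -0.0001
```

```bash
cat > w.py <<'E'
from h import *
import sys
from scipy.optimize import minimize
back=float(sys.argv[1]); step=float(sys.argv[2]); end=float(sys.argv[3])
o=observe(); T=o['tcp_pos'][:2]; yaw=o['eef_rot'][2]
a=minimize(lambda z:np.sum((fp(z[0],r=z[1],back=back)[0]-T)**2)*1e4,[float(sys.argv[4]) if len(sys.argv)>4 else 190,.082],method='Nelder-Mead').x
print('phi,r',a,'yaw',yaw,'want',fp(a[0])[1],'t',o['time'],o['tcp_pos'],o['ft_force'])
for p in np.append(np.arange(a[0]+step,end,step),end):
    x,y=fp(p,back=back); print(round(p,1),np.round(np.append((x-T)*10,(y-yaw)/30),3))
E
python3 w.py .015 5 270
```

```text
phi,r [1.86054154e+02 8.26626814e-02] yaw -76.0275525534453 want -69.94584606320302 t 14.25 [0.47490563 0.14674489 0.26019256] [-0.0445362   0.96815336  1.79232994]
191.1 [ 0.022 -0.069  0.369]
196.1 [ 0.043 -0.138  0.536]
201.1 [ 0.071 -0.206  0.703]
206.1 [ 0.104 -0.27   0.869]
211.1 [ 0.142 -0.332  1.036]
216.1 [ 0.186 -0.39   1.203]
221.1 [ 0.235 -0.444  1.369]
226.1 [ 0.289 -0.493  1.536]
231.1 [ 0.346 -0.538  1.703]
236.1 [ 0.407 -0.577  1.869]
241.1 [ 0.472 -0.611  2.036]
246.1 [ 0.539 -0.639  2.203]
251.1 [ 0.608 -0.661  2.369]
256.1 [ 0.679 -0.678  2.536]
261.1 [ 0.751 -0.687  2.703]
266.1 [ 0.823 -0.691  2.869]
270.0 [ 0.881 -0.689  3.001]
```

step_arm(targets=[[0.02,-0.07,0,0.25],[0.04,-0.14,0,0.5],[0.07,-0.2,0,0.7],[0.1,-0.27,0,0.87]])

```text
time: 14.65
tcp_pos: [0.4841, 0.1198, 0.2598]
eef_rot: [-90.1, 0.1, -49.7]
ft_force: [-1.5, 3.5, 0.7]
opening: -0.0002
```

step_arm(targets=[[0.04,-0.06,0,0.17],[0.08,-0.12,0,0.33],[0.13,-0.17,0,0.5],[0.19,-0.22,0,0.67],[0.24,-0.27,0,0.83]])

```text
time: 15.15
tcp_pos: [0.5081, 0.0925, 0.2596]
eef_rot: [-90.1, 0.2, -24.8]
ft_force: [-2.8, 4.2, 0.1]
opening: -0.0001
```

step_arm(targets=[[0.06,-0.04,0,0.17],[0.13,-0.07,0,0.33],[0.19,-0.1,0,0.5],[0.26,-0.12,0,0.67],[0.33,-0.14,0,0.83]])

```text
time: 15.65
tcp_pos: [0.5411, 0.0781, 0.2595]
eef_rot: [-90.1, 0.2, 0.1]
ft_force: [-5.0, -1.2, 0.1]
opening: 0.0002
```

step_arm(targets=[[0.07,-0.01,0,0.17],[0.14,-0.01,0,0.33],[0.2,-0.01,0,0.47],[0.2,-0.01,0,0.47]])

```text
time: 16.05
tcp_pos: [0.562, 0.0772, 0.2596]
eef_rot: [-90.1, 0.1, 14.0]
ft_force: [-0.8, -0.6, -0.2]
opening: -0.0002
```

```bash
python3 w.py .015 5 271 268; python3 -c "
from h import *
print(fp(180.8,.012),fp(180.8,.0,back=.015))"
```

```text
phi,r [2.69249240e+02 8.25783875e-02] yaw 14.001074951837442 want 13.249240226897257 t 16.05 [0.56202517 0.07718181 0.25963249] [-0.79194966 -0.56649333 -0.19412572]
271.0 [0.024 0.007 0.033]
(array([0.4701185 , 0.17147521]), -75.19999999999999) (array([0.4745888, 0.1545558]), -75.19999999999999)
```

step_arm(targets=[[-0.1,-0.02,0,0],[-0.1,-0.02,0.3,0],[-0.15,0,0.7,-0.28],[-0.3,0.1,0.7,-0.56],[-0.5,0.2,0.7,-0.84],[-0.6,0.4,0.7,-1],[-0.6,0.4,0.7,-1]])

```text
time: 16.75
tcp_pos: [0.4996, 0.1195, 0.3305]
eef_rot: [-90.0, 0.0, -16.1]
ft_force: [0.4, 0.5, -0.5]
opening: 0.0002
```

step_arm(targets=[[-0.2,0.3,0,-0.28],[-0.33,0.6,0,-0.56],[-0.33,0.62,0,-0.84],[-0.33,0.62,0,-1]])

```text
time: 17.15
tcp_pos: [0.4683, 0.1806, 0.3303]
eef_rot: [-90.0, -0.0, -46.2]
ft_force: [0.4, -0.0, -0.1]
opening: 0.0002
```

step_arm(targets=[[0,0,0,-0.28],[0,0,0,-0.56],[0,0,0,-0.84],[0,0,0,-1],[0,0,0,-1]])

```text
time: 17.65
tcp_pos: [0.4689, 0.1795, 0.3302]
eef_rot: [-90.0, -0.0, -76.0]
ft_force: [-0.5, 1.4, -0.1]
opening: -0.0
```

```bash
python3 - <<'E'
from h import *
o=observe(); print(o['tcp_pos'],o['eef_rot'][2],o['ft_force'])
p,_=snap('top'); q,_=snap('scene')
a=cv2.resize(p[125:245,175:345],(510,360),interpolation=cv2.INTER_CUBIC)
b=cv2.resize(q[180:320,230:345],(288,360),interpolation=cv2.INTER_CUBIC)
save(np.hstack([a,b]),'e1.png')
E
```

```text
[0.46885105 0.17953516 0.33022466] -76.03248539673488 [-0.50625477  1.44912407 -0.08755447]
```

View pics/e1.png

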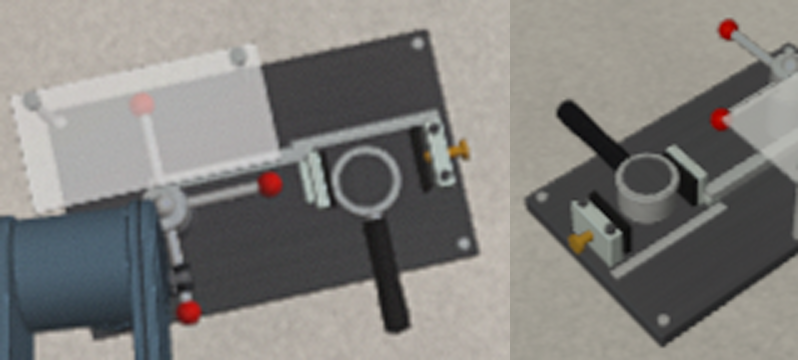

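Wheel at about 90° as expected. The jaw, pad at crop (328,185), is close to the head. Second spoke next.

step_arm(targets=[[0,0,-0.4,0],[0,0,-0.65,0],[0,0,-0.7,0],[0,0,-0.7,0],[0.04,-0.12,-0.7,0.01],[0.06,-0.22,-0.7,0.02],[0.06,-0.26,-0.7,0.02],[0.06,-0.26,-0.7,0.02]])

```text
time: 18.55
tcp_pos: [0.4753, 0.1536, 0.2612]
eef_rot: [-89.9, -0.0, -75.5]
ft_force: [-0.7, 0.3, -0.0]
opening: 0.0001
```

```bash
python3 w.py .015 6 270 182
```

```text
phi,r [1.81572713e+02 8.13811270e-02] yaw -75.4648142177871 want -74.4272874917636 t 18.55 [0.47527938 0.15360172 0.26120038] [-0.74826347  0.25797427 -0.01976638]
187.6 [ 0.006 -0.088  0.235]
193.6 [ 0.028 -0.173  0.435]
199.6 [ 0.058 -0.254  0.635]
205.6 [ 0.097 -0.333  0.835]
211.6 [ 0.143 -0.407  1.035]
217.6 [ 0.197 -0.475  1.235]
223.6 [ 0.258 -0.538  1.435]
229.6 [ 0.325 -0.594  1.635]
235.6 [ 0.397 -0.642  1.835]
241.6 [ 0.475 -0.683  2.035]
247.6 [ 0.556 -0.715  2.235]
253.6 [ 0.64  -0.739  2.435]
259.6 [ 0.726 -0.754  2.635]
265.6 [ 0.813 -0.76   2.835]
270.0 [ 0.877 -0.758  2.982]
```

step_arm(targets=[[0.01,-0.09,0,0.22],[0.03,-0.17,0,0.43],[0.06,-0.25,0,0.63],[0.1,-0.33,0,0.83]])

```text
time: 18.95
tcp_pos: [0.4841, 0.1214, 0.2606]
eef_rot: [-90.0, 0.1, -50.3]
ft_force: [-2.3, 3.9, 1.4]
opening: 0.0001
```

step_arm(targets=[[0.05,-0.07,0,0.2],[0.1,-0.14,0,0.4],[0.16,-0.2,0,0.6],[0.23,-0.26,0,0.8]])

```text
time: 19.35
tcp_pos: [0.5066, 0.0951, 0.2602]
eef_rot: [-90.1, 0.2, -26.2]
ft_force: [-4.3, 1.2, 3.3]
opening: -0.0001
```

step_arm(targets=[[0.07,-0.05,0,0.2],[0.15,-0.09,0,0.4]])

```text
time: 19.55
tcp_pos: [0.5216, 0.0858, 0.26]
eef_rot: [-90.1, 0.2, -14.2]
ft_force: [-5.4, -1.2, 2.0]
opening: 0.0
```

step_arm(targets=[[0.08,-0.03,0,0.2],[0.16,-0.06,0,0.4]])

```text
time: 19.75
tcp_pos: [0.5377, 0.0798, 0.2599]
eef_rot: [-90.1, 0.2, -2.3]
ft_force: [-3.4, 0.4, 1.0]
opening: 0.0
```

```bash
python3 w.py .015 4 273 252
```

```text
phi,r [2.52501526e+02 8.22800109e-02] yaw -2.2515074577478136 want -3.4984739114983654 t 19.75 [0.53770705 0.0797887  0.25993978] [-3.40948938  0.44005412  1.00222606]
256.5 [ 0.057 -0.009  0.092]
260.5 [ 0.115 -0.017  0.225]
264.5 [ 0.173 -0.021  0.358]
268.5 [ 0.231 -0.021  0.492]
272.5 [ 0.289 -0.017  0.625]
273.0 [ 0.296 -0.016  0.642]
```

step_arm(targets=[[0.06,-0.01,0,0.1],[0.11,-0.02,0,0.22]])

```text
time: 19.95
tcp_pos: [0.5489, 0.0778, 0.2599]
eef_rot: [-90.0, 0.2, 4.2]
ft_force: [-3.6, -1.5, 1.0]
opening: 0.0002
```

step_arm(targets=[[0.06,0,0,0.13],[0.12,0,0,0.27]])

```text
time: 20.15
tcp_pos: [0.5609, 0.0774, 0.26]
eef_rot: [-90.1, 0.2, 12.4]
ft_force: [-3.3, -4.0, 1.0]
opening: -0.0001
```

step_arm(targets=[[0.06,0,0,0.13],[0.06,0,0,0.13]])

```text
time: 20.35
tcp_pos: [0.5675, 0.0778, 0.26]
eef_rot: [-90.0, 0.1, 16.1]
ft_force: [-0.7, -2.5, -0.5]
opening: 0.0004
```

```bash
python3 w.py .015 4 280 272
```

```text
phi,r [2.73057311e+02 8.24329196e-02] yaw 16.122328893027678 want 17.057310922536658 t 20.35 [0.56753968 0.07779326 0.25995884] [-0.74370512 -2.46160045 -0.52626094]
277.1 [0.056 0.013 0.164]
280.0 [0.098 0.022 0.263]
```

Still no tightening at about 183° total, so on to the third spoke.

step_arm(targets=[[-0.1,-0.02,0,0],[-0.1,-0.02,0.3,0],[-0.15,0,0.7,-0.28],[-0.3,0.1,0.7,-0.56],[-0.5,0.2,0.7,-0.84],[-0.65,0.4,0.7,-1],[-0.65,0.4,0.7,-1]])

```text
time: 21.05
tcp_pos: [0.5001, 0.1197, 0.3305]
eef_rot: [-90.0, 0.1, -14.0]
ft_force: [-0.3, -0.5, 0.0]
opening: 0.0001
```

step_arm(targets=[[-0.2,0.3,0,-0.28],[-0.33,0.6,0,-0.56],[-0.33,0.6,0,-0.84],[-0.33,0.6,0,-1]])

```text
time: 21.45
tcp_pos: [0.4692, 0.1787, 0.3305]
eef_rot: [-90.0, -0.0, -44.1]
ft_force: [0.8, -0.3, 0.6]
opening: -0.0002
```

step_arm(targets=[[0,0,0,-0.28],[0,0,0,-0.56],[0,0,0,-0.84],[0,0,0,-0.97],[0,0,0,-0.97]])

```text
time: 21.95
tcp_pos: [0.4698, 0.1777, 0.3303]
eef_rot: [-90.0, -0.0, -73.0]
ft_force: [-0.3, -0.1, 0.9]
opening: -0.0001
```

step_arm(targets=[[0,0,-0.4,0],[0,0,-0.65,0],[0,0,-0.7,0],[0,0,-0.7,0],[0.04,-0.12,-0.7,0],[0.06,-0.22,-0.7,0],[0.06,-0.24,-0.7,0],[0.06,-0.24,-0.7,0]])

```text
time: 22.75
tcp_pos: [0.4763, 0.1534, 0.2611]
eef_rot: [-89.9, -0.0, -73.1]
ft_force: [-0.3, 0.6, -0.2]
opening: -0.0001
```

```bash
python3 w.py .015 3 240 182
```

```text
phi,r [1.81931991e+02 8.03438142e-02] yaw -73.08589651653944 want -74.06800937607014 t 22.75 [0.47632487 0.15336973 0.26110425] [-0.29803162  0.57103409 -0.24211577]
184.9 [-0.011 -0.048  0.067]
187.9 [-0.003 -0.091  0.167]
190.9 [ 0.007 -0.133  0.267]
193.9 [ 0.019 -0.175  0.367]
196.9 [ 0.033 -0.217  0.467]
199.9 [ 0.05  -0.257  0.567]
202.9 [ 0.068 -0.297  0.667]
205.9 [ 0.089 -0.335  0.767]
208.9 [ 0.111 -0.372  0.867]
211.9 [ 0.136 -0.409  0.967]
214.9 [ 0.162 -0.443  1.067]
217.9 [ 0.19  -0.477  1.167]
220.9 [ 0.22  -0.509  1.267]
223.9 [ 0.251 -0.539  1.367]
226.9 [ 0.284 -0.568  1.467]
229.9 [ 0.319 -0.594  1.567]
232.9 [ 0.354 -0.619  1.667]
235.9 [ 0.391 -0.642  1.767]
238.9 [ 0.43  -0.664  1.867]
240.0 [ 0.444 -0.671  1.903]
```

step_arm(targets=[[-0.01,-0.05,0,0.07],[0,-0.09,0,0.17]])

```text
time: 22.95
tcp_pos: [0.4756, 0.1453, 0.2607]
eef_rot: [-90.0, 0.0, -67.8]
ft_force: [-0.9, 2.4, 1.8]
opening: -0.0003
```

step_arm(targets=[[0.005,-0.02,0,0.05],[0.01,-0.04,0,0.1]])

```text
time: 23.15
tcp_pos: [0.4765, 0.1413, 0.2606]
eef_rot: [-90.0, 0.1, -64.9]
ft_force: [-0.8, 3.1, 2.4]
opening: -0.0001
```

step_arm(targets=[[0.005,-0.02,0,0.05],[0.01,-0.04,0,0.1]])

```text
time: 23.35
tcp_pos: [0.4775, 0.1374, 0.2606]
eef_rot: [-90.0, 0.1, -61.8]
ft_force: [-2.0, 4.4, 1.5]
opening: 0.0001
```

step_arm(targets=[[0.008,-0.02,0,0.05],[0.015,-0.04,0,0.1]])

```text
time: 23.55
tcp_pos: [0.4788, 0.1334, 0.2605]
eef_rot: [-90.0, 0.1, -58.8]
ft_force: [-2.3, 3.0, 3.7]
opening: 0.0001
```

step_arm(targets=[[0.008,-0.02,0,0.05],[0.015,-0.04,0,0.1]])

```text
time: 23.75
tcp_pos: [0.4802, 0.1294, 0.2605]
eef_rot: [-90.0, 0.1, -55.8]
ft_force: [-2.8, 3.1, 3.4]
opening: 0.0004
```

step_arm(targets=[[0.01,-0.02,0,0.05],[0.02,-0.04,0,0.1]])

```text
time: 23.95
tcp_pos: [0.482, 0.1256, 0.2605]
eef_rot: [-90.0, 0.1, -52.9]
ft_force: [-3.1, 5.1, 4.7]
opening: -0.0002
```

step_arm(targets=[[0.01,-0.02,0,0.05],[0.02,-0.04,0,0.1]])

```text
time: 24.15
tcp_pos: [0.4837, 0.1218, 0.2605]
eef_rot: [-90.0, 0.2, -49.9]
ft_force: [-4.2, 5.4, 5.5]
opening: 0.0001
```

Force is rising (about 6.9 N tangential). Smaller steps from here, with a hold.

step_arm(targets=[[0.006,-0.008,0,0.02],[0.006,-0.008,0,0.02]])

```text
time: 24.35
tcp_pos: [0.4842, 0.121, 0.2605]
eef_rot: [-90.1, 0.2, -49.3]
ft_force: [-5.0, 5.4, 5.4]
opening: 0.0002
```

```bash
cat > f.py <<'E'
from h import *
L=[]
o=observe(); P=o['tcp_pos'][:2]
for i in range(3):
    read_camera('top'); o=observe(); L.append(o['ft_force'])
a=np.arctan2(*(P-W)[::-1])+np.arctan2(.015,.082); t=np.array([-np.sin(a),np.cos(a)])
L=np.array(L); print(np.round(L,1),'tang',np.round(-L[:,:2]@t,1),'t',t,'phi',np.degrees(a)%360-TH,o['time'])
E
python3 f.py
```

```text
[[-4.7  5.1  4.3]
 [-4.9  4.2  4.6]
 [-4.7  4.8  4.1]] tang [6.9 6.3 6.6] t [ 0.62834835 -0.7779321 ] phi 204.92837184353274 24.5
```

The force now stays at about 6.6 N when held, so both pads bear. I push 2 mm further in two steps.

step_arm(targets=[[0.006,-0.008,0,0.02],[0.006,-0.008,0,0.02]])

```text
time: 24.7
tcp_pos: [0.4846, 0.1203, 0.2605]
eef_rot: [-90.1, 0.2, -48.7]
ft_force: [-5.4, 5.7, 5.5]
opening: -0.0
```

step_arm(targets=[[0.006,-0.008,0,0.02],[0.006,-0.008,0,0.02]])

```text
time: 24.9
tcp_pos: [0.4851, 0.1196, 0.2605]
eef_rot: [-90.1, 0.2, -48.1]
ft_force: [-6.3, 5.9, 5.9]
opening: -0.0002
```

```bash
python3 f.py
```

```text
[[-6.   6.   5.7]
 [-5.4  4.8  6. ]
 [-6.4  6.7  5.9]] tang [8.4 7.2 9.3] t [ 0.643847   -0.76515426] phi 206.07928219249428 25.05
```

It holds at about 8.3 N, which is firm. I back off, rise and clear the view.

step_arm(targets=[[-0.05,0.06,0,0],[-0.1,0.12,0,0],[-0.1,0.12,0.4,0],[-0.1,0.12,0.8,0],[-0.1,0.12,1,0],[-0.1,0.12,1,0]])

```text
time: 25.65
tcp_pos: [0.4774, 0.131, 0.3637]
eef_rot: [-89.7, -0.3, -48.1]
ft_force: [0.7, -0.2, 0.2]
opening: -0.0004
```

step_arm(targets=[[-0.4,0.3,0.3,0],[-0.6,0.7,0.3,0],[-0.6,1,0.3,0],[-0.6,1,0.3,0]])

```text
time: 26.05
tcp_pos: [0.4153, 0.2333, 0.3895]
eef_rot: [-90.0, 0.1, -47.9]
ft_force: [0.4, -0.8, -0.9]
opening: 0.0
```

```bash
python3 - <<'E'
from h import *
o=observe(); print(o['time'],o['tcp_pos'],o['ft_force'])
p,_=snap('top'); q,_=snap('scene')
a=cv2.resize(p[125:250,130:440],(794,320),interpolation=cv2.INTER_CUBIC)
b=cv2.resize(q[160:330,130:454],(794,280)[:1]+(270,),interpolation=cv2.INTER_CUBIC)
save(np.vstack([a,b]),'z1.png')
E
```

```text
26.05 [0.41525224 0.23330485 0.38952641] [ 0.38213748 -0.79861822 -0.91321518]
```

View pics/z1.png

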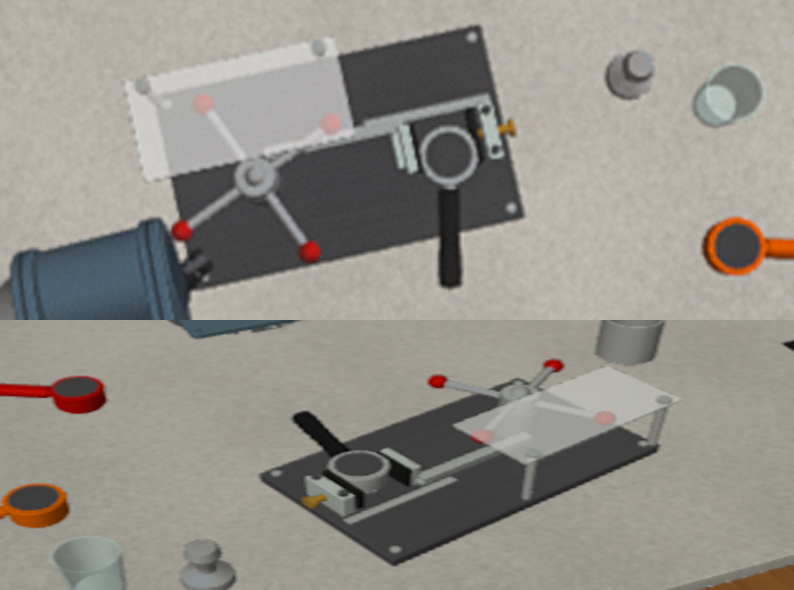

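The head sits flat between both pads, at top crop (448,155), and the handle runs out over the near edge to (450,280). Bystanders have not moved, and the wheel has turned about 206°, as the pad gap predicted. I hand it in.

```bash
python3 -c "
from h import *
print(job_done())"
```

```text
the job is handed in; nothing more can be done
None
```

The portafilter is clamped on the stand and the job is handed in at about 26 s of the 72 s allowed. I set it flat between the jaws, let go, and turned the wheel about 205° counter-clockwise with three spokes, one after another.

**Tightness:** Free turning took about 3–5 N. Near the end the force rose, and when I held still it stayed at about 6.6 N instead of dying away. I pushed on in two small steps to about 8.3 N (single readings 7.2–9.3 N at about 82 mm radius) and stopped there.

**Last checks:** The final pictures show:
- The head sits flat and touches both pads.
- The handle points out over the near edge.
- The tamper and tumbler have not moved. The jug is only partly in view, but the arm never went near it.
- The robot is touching nothing.

**What differed:** The handle swung about 13° while the jaw pushed the portafilter along the plate, so it is no longer exactly square to the stand. I also read an upward force of about 6 N on the fingers during the last pushes, which I put down to rubbing on the spoke. It went away once I backed off.

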